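Clip down the rocking lid on the tea canisters

ROBOT

A 7-joint arm with a two-finger parallel gripper is mounted at the origin on the work surface. World frame = base frame: x ahead of the robot, y to its left, z up, the work surface at z = 0. Lengths are in m, angles in rad, forces in N, time in s.
With the tool pointing down it reaches from about 0.425 to 0.95 m from the base axis. Payload 4.7 kg.
Tool frame: the origin (TCP) lies between the finger pads; the fingertips stand 25 mm ahead of it and the grasp point (between the pads) lies 6 mm ahead of it; x points along the fingers, z is the direction in which the jaws open and shut, and the axes are right-handed (so a half turn about x gives the same grasp; the last joint's range is limited). The gripper opens to 85 mm and grips with 20 to 120 N. Pads are 22 mm wide; open, the fingers measure 114 mm over their backs; the gripper's body (76 mm by 85 mm) begins 54 mm behind the grasp point. The pads swing forward as they close: fully open they stand 13 mm farther back than shut.
Start: joints at [-1.238, 0.469, -0.049, 1.532, 0.024, 1.141, -0.082], TCP at [0.239, 0.631, 0.228] pointing down, gripper open.
Joint ranges: [-2.59, 2.59], [-0.33, 1.99], [-1.39, 1.29], [0.1, 2.45], [-1.04, 4.18], [0.21, 1.99], [-2.66, 2.66]. Speed limits (rad/s): [2.57, 2.57, 3.14, 3.14, 3.14, 3.14, 3.14].

INTERFACE

Orientations are given as a 3x3 rotation matrix whose columns are the frame's x, y, z axes.
In Python, from rig import * gives the robot as it stands. Calls block until the motion is done:
- movep(position, orientation): joint-space move of the TCP to a pose.
- move_l(position, attitude=None, feed=0.15, until_force=None): straight line of the TCP; attitude=None keeps the orientation; feed is the mean speed in m/s. With until_force (N) it stops when the force on the tool has changed by that much, and returns True; else False.
- move_joints(angles): joint-space move.
- command_gripper(opening, newtons=None): finger opening in m; newtons is the grip in N (None keeps the last); returns when the fingers have stopped.
- sleep(seconds).
- inverse_kinematics(position, orientation): joint angles nearest the present ones, or None.
- sense(): the state.
- camera(name): name is "side" or "top" or "wrist"; returns (picture, depth): 384x512x3 uint8, red, green, blue; 384x512 float32, m along the optical axis (not along the pixel's ray), 0 where there is no reading.
- camera_params(name): a dict with "K" (3x3 intrinsics, pixels), "position" and "rotation" of the camera in the world; the wrist camera has in their place "tool_from_camera" (4x4, takes a point from camera to tool coordinates, whose origin is the TCP and whose axes are the tool frame's). Camera axes: x right, y down, z forward; pixel columns grow to the right and rows downward; lengths in m; the calibration is good to about 2 mm. The wrist camera is an equidistant fisheye: a pixel r from the principal point sees the ray r / f radians off the axis. A picture is of the moment at which its call begins: read the wrist's pose just before it. camera_params takes no time and is no camera call.
A pose or a line that the arm cannot do raises Unreachable and nothing moves.
- finish_job(): hands the job in, once; it reports no verdict.
The state is a dict: "time_s": time; "joint_pos": joint angles; "qd": joint speeds; "joint_efforts": joint torques, N m; "position": TCP position; "tcp_rot": TCP orientation; "wrist_force": force on the tool from outside, world axes, zero at the start; "ft_torque": the same for the moment, N m; "finger_gap": finger opening in m.
Only numpy, scipy, OpenCV 4.12 (cv2) and the standard library are available. Lean on these libraries where they do the work, as an engineer would, in place of code of your own. Each camera call takes 0.05 s, during which the arm holds its last target. There are 200 camera calls.

TASK

One of the four identical tea canisters on the tray was not shut properly: its lid rocks under a fingertip, while the other three are clipped in and firm. Press the lids beside their orange tabs to find the one that rocks and, with the fingertips, press it down until it clips in level like the others. Only press, never pick up or push anything about, don't press roughly, and leave the canisters, the chess game and everything else standing where they are.

Things in the scene. Friction and masses are not known exactly. Their poses are not given: they have to be found in the camera images.
- jar_a: One of four identical white ceramic tea canisters with a blue band, standing loose on the tray: round, 66 mm across, 80 mm tall without the lid, about 0.5 kg with it. Origin: centre of its underside, z up; its x axis points to the side where its lid has the orange tab.
- jar_b: One of four identical white ceramic tea canisters with a blue band, standing loose on the tray: round, 66 mm across, 80 mm tall without the lid, about 0.5 kg with it. Origin: centre of its underside, z up; its x axis points to the side where its lid has the orange tab.
- jar_c: One of four identical white ceramic tea canisters with a blue band, standing loose on the tray: round, 66 mm across, 80 mm tall without the lid, about 0.5 kg with it. Origin: centre of its underside, z up; its x axis points to the side where its lid has the orange tab.
- jar_d: One of four identical white ceramic tea canisters with a blue band, standing loose on the tray: round, 66 mm across, 80 mm tall without the lid, about 0.5 kg with it. Origin: centre of its underside, z up; its x axis points to the side where its lid has the orange tab.
- lid_a: Push-in lid of jar_a: light-wood disc 66 mm across, 10 mm thick, with an orange tab (18 mm wide, sticking out 10 mm). Shut, it is level, its underside 3 mm above the rim on a gasket. Origin: in the underside, 12 mm from the jar's axis on the side away from the tab, on the line over which an unclipped lid rocks; x points to the tab, y along that line, z up out of the lid. Three lids are shut, one is not.
- lid_b: Push-in lid of jar_b: light-wood disc 66 mm across, 10 mm thick, with an orange tab (18 mm wide, sticking out 10 mm). Shut, it is level, its underside 3 mm above the rim on a gasket. Origin: in the underside, 12 mm from the jar's axis on the side away from the tab, on the line over which an unclipped lid rocks; x points to the tab, y along that line, z up out of the lid. Three lids are shut, one is not.
- lid_c: Push-in lid of jar_c: light-wood disc 66 mm across, 10 mm thick, with an orange tab (18 mm wide, sticking out 10 mm). Shut, it is level, its underside 3 mm above the rim on a gasket. Origin: in the underside, 12 mm from the jar's axis on the side away from the tab, on the line over which an unclipped lid rocks; x points to the tab, y along that line, z up out of the lid. Three lids are shut, one is not.
- lid_d: Push-in lid of jar_d: light-wood disc 66 mm across, 10 mm thick, with an orange tab (18 mm wide, sticking out 10 mm). Shut, it is level, its underside 3 mm above the rim on a gasket. Origin: in the underside, 12 mm from the jar's axis on the side away from the tab, on the line over which an unclipped lid rocks; x points to the tab, y along that line, z up out of the lid. Three lids are shut, one is not.
- press_a (a point): Where to press lid_a: on its top, 22 mm from the jar's axis towards the tab, 34 mm from the rocking line; x to the tab, z up. 93 mm above the jar's underside when shut. The unclipped lid is 3.7 mm proud here: pressed, it gives springily 1 to 2 mm, at about 8 N (0.26 N m about the line) snaps level and stays. Pressed beyond the line, its tab side only rocks up. A shut lid is firm.
- press_b (a point): Where to press lid_b: on its top, 22 mm from the jar's axis towards the tab, 34 mm from the rocking line; x to the tab, z up. 93 mm above the jar's underside when shut. The unclipped lid is 3.7 mm proud here: pressed, it gives springily 1 to 2 mm, at about 8 N (0.26 N m about the line) snaps level and stays. Pressed beyond the line, its tab side only rocks up. A shut lid is firm.
- press_c (a point): Where to press lid_c: on its top, 22 mm from the jar's axis towards the tab, 34 mm from the rocking line; x to the tab, z up. 93 mm above the jar's underside when shut. The unclipped lid is 3.7 mm proud here: pressed, it gives springily 1 to 2 mm, at about 8 N (0.26 N m about the line) snaps level and stays. Pressed beyond the line, its tab side only rocks up. A shut lid is firm.
- press_d (a point): Where to press lid_d: on its top, 22 mm from the jar's axis towards the tab, 34 mm from the rocking line; x to the tab, z up. 93 mm above the jar's underside when shut. The unclipped lid is 3.7 mm proud here: pressed, it gives springily 1 to 2 mm, at about 8 N (0.26 N m about the line) snaps level and stays. Pressed beyond the line, its tab side only rocks up. A shut lid is firm.
- tray: Heavy dark wooden tray that does not move, 240 x 240 mm, 24 mm high, floor 8 mm thick, carrying the four canisters in a square about 100 mm apart and a pawn between them. Origin: centre of its underside.
- pawn_black: Captured black pawn standing loose on the tray between the canisters, 25 mm across, 44 mm tall. Origin: centre of its underside.
- bishop_white: Captured white bishop standing loose on the cork to the right of the tray, 29 mm across, 62 mm tall. Origin: centre of its underside.
- knight_black: Captured black knight standing loose on the cork to the right of the tray, 29 mm across, 52 mm tall. Origin: centre of its underside.
- glass_cube: Clear glass paperweight cube, 50 mm, loose on the cork to the right of the tray. Origin: centre of its underside.
- glasses_case: Closed hinged wooden glasses case, 165 x 66 x 38 mm, loose on the cork to the right of the tray. Origin: centre of its underside, x along its length.
- mug: Blue mug, 80 mm across, 90 mm tall, loose on the cork between the tray and the chessboard. Origin: centre of its underside.
- chessboard: Wooden chessboard to the left of the tray, 360 x 360 x 16 mm, with sixteen pieces (up to 78 mm tall) of an unfinished game on it. Origin: centre of its underside.
Not all that is in view belongs to the job. What is shaped like the glasses_case but purple or turquoise is not meant.

How it is judged:
On the way, in this order (a step that is already met when the one before it is completed fails the run):
1. the fingers press on the lid that rocks, while it is still proud at its tab (contact force between the fingers and lid_c above 1.5 N and not (z of press_c in the frame of jar_c below 0.0945 m)).
2. that lid has snapped down level (z of press_c in the frame of jar_c below 0.0945 m), for 0.2 s.
At the end, for the whole second after the job is handed in: All four lids are clipped in: the pressing point beside each tab is less than 1.5 mm above its shut height. The canisters stand upright (0.05 rad) and still, and they, the loose chessmen, glass cube, glasses case and mug are within 20 mm of where they stood (z of press_a in the frame of jar_a below 0.0945 m and z of press_b in the frame of jar_b below 0.0945 m and z of press_c in the frame of jar_c below 0.0945 m and z of press_d in the frame of jar_d below 0.0945 m and distance of each of jar_a, jar_b, jar_c, jar_d, pawn_black, bishop_white, knight_black, glass_cube, glasses_case, mug from where it was at the start of the episode below 0.02 m and angle between each of jar_a, jar_b, jar_c, jar_d's own z axis and vertical below 0.05 rad and linear speed of each of jar_a, jar_b, jar_c, jar_d below 0.02 m/s and angle between each of pawn_black, bishop_white, knight_black, glass_cube, glasses_case, mug's own z axis and vertical below 0.1 rad); the robot touches nothing.
It fails at once if a canister is lifted more than 12 mm off the tray or tipped more than 0.2 rad (z of any of jar_a, jar_b, jar_c, jar_d in the frame of tray above 0.02 m or angle between any of jar_a, jar_b, jar_c, jar_d's own z axis and vertical above 0.2 rad).
It fails at once if a canister is pushed more than 25 mm from its place (distance of any of jar_a, jar_b, jar_c, jar_d from where it was at the start of the episode above 0.025 m).
It fails at once if a bystander (pawn, bishop, knight, glass cube, glasses case, mug) is moved more than 25 mm or tipped over (distance of any of pawn_black, bishop_white, knight_black, glass_cube, glasses_case, mug from where it was at the start of the episode above 0.025 m or angle between any of pawn_black, bishop_white, knight_black, glass_cube, glasses_case, mug's own z axis and vertical above 0.4 rad).
It fails at once if a lid is pressed roughly, with more than 50 N (contact force between the fingers and lid_a above 50 N or contact force between the fingers and lid_b above 50 N or contact force between the fingers and lid_c above 50 N or contact force between the fingers and lid_d above 50 N).
It fails at once if the robot bumps the chess game with more than 3 N (contact force between any of the fingers, the arm and chessboard above 3 N).
It also fails if it takes over 45 s, if anything falls off the work surface, if the arm or the gripper's body presses on something with over 40 N, if the wrist force passes 120 N, or if a joint passes its speed limit or range.

## Working session

There is one attempt and no reset: what is moved stays moved. The work goes in short steps, each a Python script; the robot and the scene stay as the last script left them, time stands still between calls to the robot, and variables do not carry over. Pictures are saved under pics/ and viewed, about 8 in all and at most 12, crops included, and the job is handed in when it is done.

```bash
mkdir -p pics; ls; python3 - <<'E'
from rig import *
import cv2,numpy as np
for n in("top","side"):
    p,d=camera(n); np.savez(f"pics/{n}0.npz",p=p,d=d); cv2.imwrite(f"pics/{n}0.png",p[...,::-1]); print(n,camera_params(n))
s=sense();print(s["time_s"],s["position"],s["tcp_rot"],s["finger_gap"])
print(camera_params("wrist"))
a=cv2.imread("pics/top0.png")
cv2.imwrite("pics/top0b.png",cv2.resize(a,(800,600)))
E
```

```text
pics
top {'K': array([[446.78148656,   0.        , 250.33788294],
       [  0.        , 446.78148656, 191.84402261],
       [  0.        ,   0.        ,   1.        ]]), 'position': array([0.21731965, 0.00947797, 1.71021587]), 'rotation': array([[ 0.02769018, -0.98472907,  0.17187763],
       [-0.99952668, -0.02958095, -0.00844869],
       [ 0.01340397, -0.17156233, -0.98508208]])}
side {'K': array([[363.47611123,   0.        , 252.57038223],
       [  0.        , 363.47611123, 194.2347479 ],
       [  0.        ,   0.        ,   1.        ]]), 'position': array([-0.22576993, -0.85584666,  0.79758794]), 'rotation': array([[ 0.77341123, -0.33700763,  0.53689936],
       [-0.63386084, -0.42110017,  0.64876427],
       [ 0.0074499 , -0.84208105, -0.53929954]])}
0.1 [0.23872521 0.63082414 0.22728846] [[-5.64405505e-04 -9.35252687e-01  3.53980357e-01]
 [-1.62125041e-03  3.53980804e-01  9.35251283e-01]
 [-9.99998526e-01 -4.60298284e-05 -1.71606752e-03]] 0.08571337160423469
{'K': array([[297.31863964,   0.        , 255.33194273],
       [  0.        , 297.31863964, 192.65900044],
       [  0.        ,   0.        ,   1.        ]]), 'tool_from_camera': array([[ 6.56393199e-04, -2.86881272e-01,  9.57965921e-01,
        -1.44863224e-01],
       [-2.19102897e-03, -9.57964240e-01, -2.86879268e-01,
         7.31869863e-02],
       [ 9.99997384e-01, -1.91062548e-03, -1.25736639e-03,
        -1.48489578e-04],
       [ 0.00000000e+00,  0.00000000e+00,  0.00000000e+00,
         1.00000000e+00]])}
```

View pics/top0b.png

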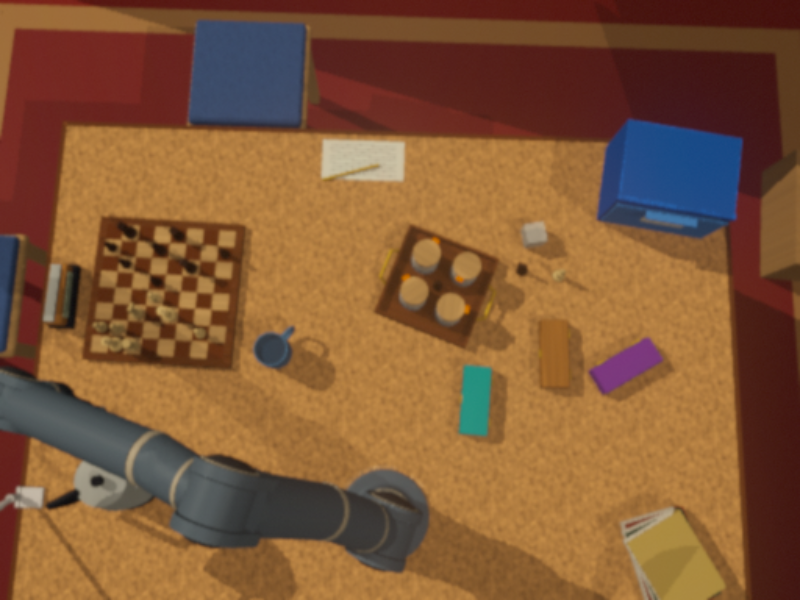

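View pics/side0.png

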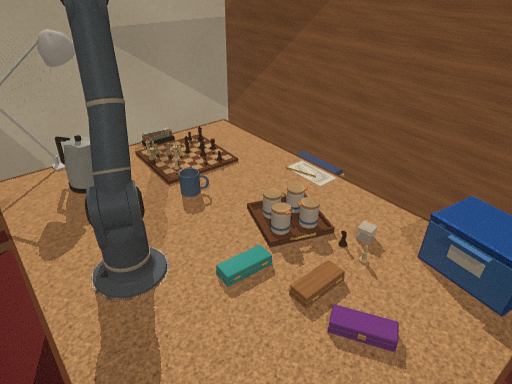

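Top view (800x600 scale): the tray is centred near (437,286), with four lids at about (427,255), (467,267), (413,293) and (452,310). Their tabs are at (435,242), (459,277), (407,278) and (467,309). The side view shows nothing near the tray that would obstruct the arm. I'll take a rough fix, then a wrist view from above.

```bash
cat > h.py <<'E'
from rig import *
import cv2,numpy as np
def orange(p):
    h=cv2.cvtColor(p,cv2.COLOR_RGB2HSV)
    return ((h[...,0]>=5)&(h[...,0]<=18)&(h[...,1]>215)&(h[...,2]>170)).astype(np.uint8)
def blobs(m,lo):
    n,l,s,c=cv2.connectedComponentsWithStats(m)
    return [(c[i],s[i,4],l==i) for i in range(1,n) if s[i,4]>=lo]
def plane(o,r,z): return o+r*((z-o[2])/r[2])
def topray(u,v):
    c=camera_params("top");r=c["rotation"]@np.linalg.inv(c["K"])@[u,v,1];return c["position"],r
def wristray(u,v,s):
    c=camera_params("wrist");K=c["K"];a=np.array([u-K[0,2],v-K[1,2]])/K[0,0];t=np.linalg.norm(a)+1e-12
    d=np.r_[a/t*np.sin(t),np.cos(t)];T=c["tool_from_camera"];R=s["tcp_rot"]
    return s["position"]+R@T[:3,3],R@T[:3,:3]@d
def down(yaw): # jaws (tool z) along yaw
    z=np.array([np.cos(yaw),np.sin(yaw),0]);x=np.array([0,0,-1.]);return np.c_[x,np.cross(z,x),z]
E
python3 - <<'E'
from h import *
p=np.load("pics/top0.npz")["p"]
for c,a,_ in blobs(orange(p),4):
    print(c,a,plane(*topray(*c),.098))
ctr=plane(*topray(437*.64,286*.64),.008);print("tray",ctr)
for y in np.arange(-np.pi,np.pi,np.pi/4):
    q=inverse_kinematics(ctr+[0,0,.3],down(y)); print(round(y,2),None if q is None else np.round(q,2))
E
```

```text
[278.625 153.5  ] 8 [ 0.6465905  -0.10558455  0.098     ]
[259.3 177.1] 10 [ 0.55474528 -0.03583868  0.098     ]
[293.66666667 178.11111111] 9 [ 0.55480448 -0.16265497  0.098     ]
[298.33333333 197.66666667] 9 [ 0.48227063 -0.18055848  0.098     ]
tray [ 0.55244605 -0.11809718  0.008     ]
-3.14 [-0.7   0.37  1.12  1.74 -0.34  1.26 -2.64]
-2.36 [-0.7   0.37  1.12  1.74 -0.34  1.26 -1.86]
-1.57 [-0.6   0.31  0.95  1.73 -0.26  1.24 -1.16]
-0.79 [-0.53  0.28  0.84  1.73 -0.22  1.23 -0.42]
0.0 [-0.48  0.27  0.77  1.73 -0.2   1.23  0.34]
0.79 [-0.47  0.27  0.76  1.73 -0.19  1.23  1.12]
1.57 [-0.43  0.26  0.7   1.72 -0.18  1.22  1.89]
2.36 [-0.31  0.24  0.55  1.72 -0.13  1.22  2.63]
```

```bash
python3 - <<'E'
from h import *
s=sense()
move_l(s["position"]+[0,0,.07])
movep([.552,-.118,.30],down(0.6))
command_gripper(0.0,20)
s=sense();p,d=camera("wrist");np.savez("pics/w1.npz",p=p,d=d,pos=s["position"],R=s["tcp_rot"])
print(s["time_s"],s["position"],s["wrist_force"],s["finger_gap"])
cv2.imwrite("pics/w1.png",cv2.resize(p[...,::-1],(800,600),interpolation=cv2.INTER_CUBIC))
for c,a,m in blobs(orange(p),20):
    print(c,a,plane(*wristray(*c,s),.098), d[m>0].mean())
E
```

```text
4.3333 [ 0.55198479 -0.11804059  0.300028  ] [-0.31993527  0.53220624 -0.32258895] 1.819850359545391e-05
[297.66153846 112.20769231] 130 [ 0.55471819 -0.03571978  0.098     ] 0.3427283
[178.78632479 178.25641026] 117 [ 0.48083828 -0.18157409  0.098     ] 0.35885945
[237.38095238 197.51587302] 126 [ 0.55427454 -0.16143578  0.098     ] 0.36440384
[323.7628866  201.34020619] 97 [ 0.64613124 -0.10509063  0.098     ] 0.36445332
```

View pics/w1.png

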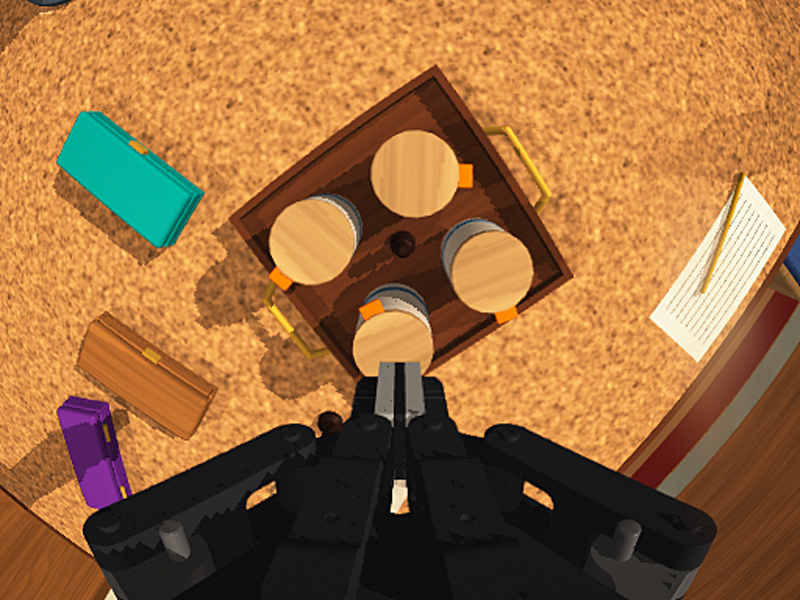

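The wrist view shows all four lids at (415,173), (312,241), (490,271) and (393,340), partly hidden by the gripper, with tabs at (465,175), (281,278), (507,315) and (371,309). Next I'll get the lid discs from depth.

```bash
python3 - <<'E'
from h import *
f=np.load("pics/w1.npz");p,d=f["p"],f["d"];s=dict(position=f["pos"],tcp_rot=f["R"])
V,U=np.mgrid[:384,:512]
c=camera_params("wrist");K=c["K"];a=np.stack([U-K[0,2],V-K[1,2]],-1)/K[0,0];t=np.linalg.norm(a,axis=-1)+1e-9
dr=np.stack([a[...,0]/t*np.tan(t),a[...,1]/t*np.tan(t),np.ones_like(t)],-1)
T=c["tool_from_camera"];P=(d[...,None]*dr)@(f["R"]@T[:3,:3]).T+f["pos"]+f["R"]@T[:3,3]
om=orange(p);tabs=[(b[0],b[2]) for b in blobs(om,20)]
m=((P[...,2]>.093)&(P[...,2]<.113)&(d>0)&(cv2.dilate(om,np.ones((3,3)))==0)).astype(np.uint8)
m=cv2.morphologyEx(m,cv2.MORPH_OPEN,np.ones((3,3)))
for cc,n,b in blobs(m,200):
    q=P[b>0];ctr,r=cv2.minEnclosingCircle(q[:,:2].astype(np.float32))
    A=np.c_[q[:,:2]-ctr,np.ones(len(q))];k=np.linalg.lstsq(A,q[:,2],rcond=None)[0]
    tp=min((plane(*wristray(*x,s),.098)[:2] for x,_ in tabs),key=lambda x:np.linalg.norm(x-ctr));v=tp-ctr
    print(cc,n,np.round(ctr,4),"r",round(r,4),"tab",np.round(tp,4),"dist",round(np.linalg.norm(v),4),"yaw",round(np.arctan2(v[1],v[0]),3),"z,slope-to-tab",k[2].round(4),(k[:2]@v/np.linalg.norm(v)).round(3))
E
```

```text
[264.80698234 110.84711075] 2492 [ 0.5229 -0.0563] r 0.0331 tab [ 0.5547 -0.0357] dist 0.0379 yaw 0.573 z,slope-to-tab 0.1001 -0.001
[199.0685889  154.20183486] 2289 [ 0.4861 -0.1421] r 0.0331 tab [ 0.4808 -0.1816] dist 0.0398 yaw -1.704 z,slope-to-tab 0.1015 0.116
[314.25092593 173.01111111] 2160 [ 0.6149 -0.0836] r 0.033 tab [ 0.6461 -0.1051] dist 0.0379 yaw -0.602 z,slope-to-tab 0.1001 0.007
[250.69070209 218.49778621] 1581 [ 0.5868 -0.1801] r 0.0332 tab [ 0.5543 -0.1614] dist 0.0375 yaw 2.619 z,slope-to-tab 0.1002 -0.013
```

Only the lid at (0.486, -0.142), at pixel (312,241) in the enlarged wrist view, slopes up towards its tab: 0.116 measured, 3.7/34 = 0.109 expected. The other three are level within 0.013. Radii (33 mm) and tab distances (about 38 mm) match the given sizes. I'll confirm by touch.

```bash
cat > press.py <<'E'
from h import *
def probe(c,yaw,fmax,drop=.009):
    xy=np.array(c)+.022*np.array([np.cos(yaw),np.sin(yaw)])
    j=yaw+np.pi/2; j=(j+np.pi/2)%np.pi-np.pi/2
    R=down(j)
    movep([*xy,.17],R); move_l([*xy,.14],feed=.08); sleep(.2)
    f0=sense()["wrist_force"][2]
    hit=move_l([*xy,.115],feed=.012,until_force=2); z0=z=sense()["position"][2]
    print("contact",hit,z0.round(4),"f0",f0.round(2))
    while hit and z0-z<drop:
        z-=.0005; move_l([*xy,z],feed=.01); s=sense(); F=s["wrist_force"][2]-f0
        print(round((z0-z)*1e3,1),"z",s["position"][2].round(4),"F",F.round(2),"xy",np.round(s["position"][:2]-xy,4))
        if F>fmax: break
    move_l([*xy,.17],feed=.08); print("t",sense()["time_s"])
E
python3 -c "
from press import *
probe((.4861,-.1421),-1.704,14)"
```

```text
contact False 0.1151 f0 -0.73
t 8.85
```

No contact was reported even though the tips should have been below lid height, so I'll look before doing anything else.

```bash
python3 - <<'E'
from h import *
s=sense();p,d=camera("wrist");np.savez("pics/w2.npz",p=p,d=d,pos=s["position"],R=s["tcp_rot"])
print(s["position"],s["tcp_rot"].round(3),s["wrist_force"].round(2),s["finger_gap"])
cv2.imwrite("pics/w2.png",cv2.resize(p[...,::-1],(800,600)))
E
```

```text
[ 0.48292659 -0.16358386  0.16975849] [[-0.001  0.132  0.991]
 [ 0.     0.991 -0.132]
 [-1.     0.    -0.001]] [-0.91  0.54  0.38] -9.138588980983244e-05
```

View pics/w2.png

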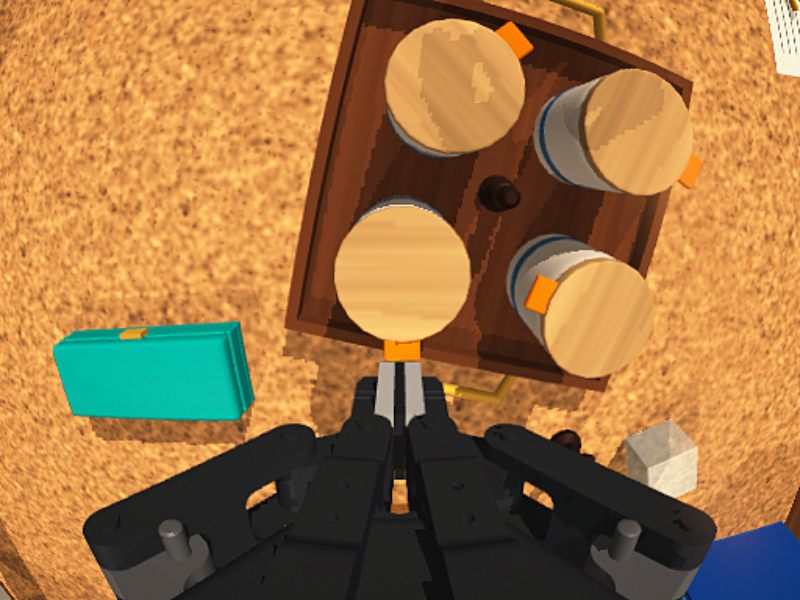

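```bash
cat > lids.py <<'E'
from h import *
def lids(fn):
    f=np.load(fn);p,d=f["p"],f["d"];s=dict(position=f["pos"],tcp_rot=f["R"])
    V,U=np.mgrid[:384,:512];c=camera_params("wrist");K=c["K"];a=np.stack([U-K[0,2],V-K[1,2]],-1)/K[0,0];t=np.linalg.norm(a,axis=-1)+1e-9
    dr=np.stack([a[...,0]/t*np.tan(t),a[...,1]/t*np.tan(t),np.ones_like(t)],-1)
    T=c["tool_from_camera"];X=(d[...,None]*dr)@T[:3,:3].T+T[:3,3];P=X@f["R"].T+f["pos"]
    om=orange(p);tabs=[plane(*wristray(*b[0],s),.098)[:2] for b in blobs(om,20)]
    m=((P[...,2]>.093)&(P[...,2]<.113)&(d>0)&(cv2.dilate(om,np.ones((3,3)))==0)).astype(np.uint8)
    m=cv2.morphologyEx(m,cv2.MORPH_OPEN,np.ones((3,3)))
    for cc,n,b in blobs(m,200):
        q=P[b>0];ctr,r=cv2.minEnclosingCircle(q[:,:2].astype(np.float32))
        k=np.linalg.lstsq(np.c_[q[:,:2]-ctr,np.ones(len(q))],q[:,2],rcond=None)[0]
        v=min(tabs,key=lambda x:np.linalg.norm(x-ctr))-ctr
        print(cc.round(),n,np.round(ctr,4),"r",round(r,4),"dist",round(np.linalg.norm(v),4),"yaw",round(np.arctan2(v[1],v[0]),3),"z,slope",k[2].round(4),(k[:2]@v/np.linalg.norm(v)).round(3))
    return X
E
python3 - <<'E'
from lids import *
X=lids("pics/w2.npz")
for v in range(228,300,6): print(v,X[v,250].round(4),X[v,262].round(4))
E
```

```text
[290.  55.] 6048 [ 0.523  -0.0564] r 0.0329 dist 0.0376 yaw 0.577 z,slope 0.1001 0.001
[407.  84.] 4613 [ 0.6153 -0.0847] r 0.0338 dist 0.0371 yaw -0.59 z,slope 0.1 0.014
[257. 175.] 5906 [ 0.4865 -0.1424] r 0.0331 dist 0.0394 yaw -1.699 z,slope 0.1015 0.117
[382. 203.] 4204 [ 0.5871 -0.1801] r 0.0333 dist 0.0378 yaw 2.628 z,slope 0.1001 -0.012
[496. 378.] 274 [ 0.8447 -0.5357] r 0.0492 dist 0.4738 yaw 2.231 z,slope 0.1015 0.056
228 [ 0.0667 -0.0191 -0.0046] [ 0.0664 -0.019   0.0047]
234 [-0.01   0.011 -0.003] [-0.0104  0.0111  0.0029]
240 [-0.0162  0.0106 -0.0029] [-0.0163  0.0106  0.0028]
246 [-0.0231  0.0109 -0.0028] [-0.0215  0.0101  0.0027]
252 [-0.0288  0.0108 -0.0027] [-0.0299  0.0114  0.0025]
258 [-0.035   0.0112 -0.0026] [-0.034   0.0107  0.0025]
264 [-0.0389  0.0106 -0.0026] [-0.039   0.0106  0.0024]
270 [-0.0398  0.0082 -0.0026] [-0.0461  0.0121  0.0022]
276 [-0.0477  0.0103 -0.0024] [-0.0491  0.0112  0.0021]
282 [-0.0479  0.0077 -0.0024] [-0.0505  0.0094  0.0021]
288 [-0.0487  0.0054 -0.0025] [-0.0516  0.0074  0.0021]
294 [-0.0491  0.0027 -0.0025] [-0.0495  0.003   0.0022]
```

All lid positions repeat within about 1 mm, and the rocking lid is still proud, so nothing was touched. The wrist depth puts the closed fingertips near tool x = -7 mm, not +25 mm, which explains the missing contact. I'll descend further under force guard. The gripper body, 48 mm behind the TCP, still clears everything.

```bash
sed -i 's/\*xy,.14\],feed=.08/*xy,.118],feed=.08/; s/\*xy,.115\]/*xy,.088]/' press.py
python3 -c "
from press import *
probe((.4863,-.1422),-1.70,14)"
```

```text
contact True 0.102 f0 0.05
0.5 z 0.1017 F 4.79 xy [ 0.     -0.0003]
1.0 z 0.1012 F 5.07 xy [-0.     -0.0004]
1.5 z 0.1007 F 4.96 xy [-0.     -0.0006]
2.0 z 0.1001 F 3.1 xy [-0.     -0.0007]
2.5 z 0.099 F -0.1 xy [-0.0002  0.0007]
3.0 z 0.0987 F -0.13 xy [-0.0001  0.0005]
3.5 z 0.0984 F -0.32 xy [-0.0001  0.0001]
4.0 z 0.098 F 0.26 xy [ 0.0001 -0.    ]
4.5 z 0.0979 F 4.15 xy [ 0.0001 -0.0001]
5.0 z 0.0978 F 9.94 xy [ 0.0002 -0.0002]
5.5 z 0.0977 F 12.94 xy [ 0.0003 -0.0003]
6.0 z 0.0976 F 17.05 xy [ 0.0004 -0.0004]
t 15.6083
```

The lid gave springily at about 5 N, snapped about 4 mm down and then became firm. Now I'll check it by depth and press the other three lightly for comparison.

```bash
python3 - <<'E'
from press import *
for c,y in (((.5229,-.0563),.575),((.615,-.084),-.6),((.587,-.180),2.62)): probe(c,y,8,.003)
movep([.552,-.118,.30],down(0.6)); sleep(.3)
s=sense();p,d=camera("wrist");np.savez("pics/w3.npz",p=p,d=d,pos=s["position"],R=s["tcp_rot"])
cv2.imwrite("pics/w3.png",cv2.resize(p[...,::-1],(800,600)))
from lids import lids
lids("pics/w3.npz");print(sense()["time_s"])
E
```

```text
contact True 0.0979 f0 -0.34
0.5 z 0.0979 F 7.1 xy [0.0002 0.    ]
1.0 z 0.0978 F 9.32 xy [0.0003 0.    ]
t 20.6583
contact True 0.0979 f0 0.09
0.5 z 0.0979 F 5.72 xy [ 0.0001 -0.    ]
1.0 z 0.0978 F 7.48 xy [ 0.0003 -0.0001]
1.5 z 0.0978 F 9.6 xy [ 0.0005 -0.0002]
t 26.5833
contact True 0.0979 f0 -0.28
0.5 z 0.0979 F 6.53 xy [0. 0.]
1.0 z 0.0979 F 8.53 xy [0.0001 0.    ]
t 31.2083
[266. 111.] 2500 [ 0.5232 -0.056 ] r 0.0333 dist 0.0374 yaw 0.573 z,slope 0.1001 0.0
[200. 155.] 2247 [ 0.4861 -0.1428] r 0.0328 dist 0.0383 yaw -1.694 z,slope 0.1001 0.004
[315. 173.] 2183 [ 0.6151 -0.0835] r 0.0332 dist 0.0381 yaw -0.607 z,slope 0.1 0.005
[251. 219.] 1587 [ 0.5869 -0.18  ] r 0.0332 dist 0.0374 yaw 2.619 z,slope 0.1002 -0.018
32.175
```

View pics/w3.png

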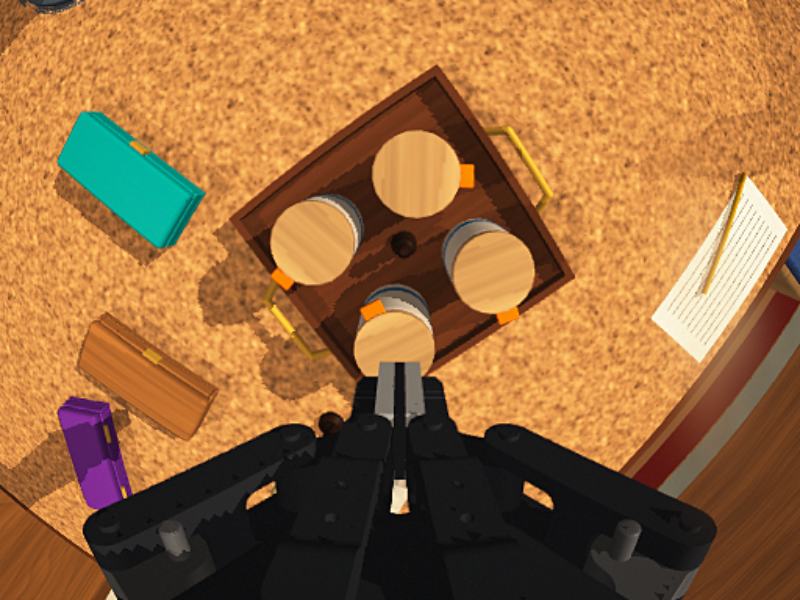

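The picture matches the first wrist view: lids at (417,173), (314,241), (492,271) and (394,340), pawn at (403,244), nothing shifted. All four lids are level at z = 0.100, and the arm is clear.

```bash
python3 -c "
from rig import *
finish_job();print(sense()['time_s'])"
```

```text
the job is handed in; nothing more can be done
the job is handed in; nothing more can be done
```

The lid that rocked, on the canister nearest the robot at about (0.486, -0.142), is now clipped in level, and the job is handed in.

- **Finding it:** The wrist depth image showed it sloping up towards its tab (0.116, against about 0.109 expected). The other three were level.
- **Pressing it:** It gave springily at about 5 N, snapped about 4 mm down and then held firm. The highest force reading in that press was 17 N. The task gave about 8 N for the snap; my 0.5 mm steps may have missed the peak.
- **Other three lids:** I pressed each to just under 10 N, and all were firm at the same contact height (TCP z 0.0979 m).
- **Last checks:** All four lids were at z = 0.100 m with slopes of at most 0.018, and the canisters were within about 1 mm of their first measured positions. In the last wrist view nothing had shifted. The knight, bishop, glass cube, mug and chess game were hidden or only partly visible there, so I did not check them again. The clock was at about 32 s.
- **What disagreed:** The first approach stopped above the lid without contact. The closed fingertips showed about 7 mm behind the TCP in the depth image and touched the shut lids at about +2 mm, not the 25 mm ahead that was stated. I went lower under force guard and touched nothing else.

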